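# Set the spring tester's sliding leg to its length mark and cam-lock it in the hand

### The arm

A 7-joint arm with a two-finger parallel gripper is mounted at the origin on the work surface. World frame = base frame: x ahead of the robot, y to its left, z up, the work surface at z = 0. Lengths are in m, angles in rad, forces in N, time in s.
With the tool pointing down it reaches from about 0.425 to 0.825 m from the base axis. Payload 3.6 kg.
Tool frame: the origin (TCP) lies midway between the tips of the shut fingers; the grasp point (between the pads) lies 19 mm behind it (manip.grasp_offset is the distance from the TCP to the grasp point, in m); z points along the fingers, y is the line along which they close (so a half turn about z gives the same grasp; the last joint's range is limited). The gripper opens to 93 mm and grips with 3 to 60 N. Pads are 15 mm wide; open, the fingers measure 128 mm over their backs; the gripper's body (75 mm by 188 mm) begins 65 mm behind the grasp point.
Start: joints at [1.109, 0.615, -0.013, 1.423, 0.008, 1.103, -0.04], TCP at [0.274, -0.589, 0.219] pointing down, gripper open.
Joint ranges: [-3.12, 3.12], [-0.3, 2.06], [-1.34, 1.32], [0.26, 2.42], [-1.36, 4.5], [0.01, 1.98], [-2.84, 2.84]. Speed limits (rad/s): [2.79, 2.79, 3.14, 3.14, 3.14, 3.14, 3.14].

### API

Orientations are given as a unit quaternion [w, x, y, z].
In Python, from cell import manip, eyes, job gives the robot as it stands.
- The arm moves only by the shell command python3 -m pendant 'ROWS' [FORCE]. ROWS is JSON, a list of rows, each a list of 7 numbers: the shift along the tool's x, y, z in mm, then the turn, a rotation vector about the tool's x, y, z in rad, then the finger opening in mm, from 0 to 93. In form: [[tx, ty, tz, rx, ry, rz, claw], ...]. A call has 1 to 10 rows; each row is the pose to reach, as a shift and turn from the pose commanded when the call began, along the tool's axes at that moment; what a row does not reach only later rows make up. A row lasts 1/12 s, in which the tool goes at most 41.7 mm and 7.16 degrees, less where a joint would pass 70% of its speed; a pose out of reach is approached as far as the arm can. A call with a gripper value outside its range is refused whole. The fingers move at their own pace and stop on an object; FORCE is the grip in N (left out, the last holds). Time passes only in rows, so rows that repeat a pose let the fingers close. It gives the time, the measured TCP pose, the force, the opening and the grip force at its end, in the units of the state.
- manip.observe(): the state, without advancing time (a new reading comes with each control period).
- eyes.grab_frame(name): name is "scene" or "top" or "wrist"; returns the picture (400x640x3 uint8, blue, green, red); there is no depth.
- eyes.camera_info(name): a dict with "vfov" (degrees; the focal length in pixels is half the picture's height over the tangent of half this angle, whatever the lens; pixels are square), "cx", "cy" (the principal point, pixels), "R" (3x3) and "t" (3): a world point X has camera coordinates R X + t; the wrist camera has in their place "mount" (4x4, takes a point from camera to tool coordinates, whose origin is the TCP and whose axes are the flange's). Camera axes: x right, y down, z forward; pixel columns grow to the right and rows downward; lengths in m; the calibration is good to about 2 mm. A picture is of the moment at which its call begins: read the wrist's pose just before it. camera_info takes no time and is no camera call.
- job.close_job(): hands the job in; it is judged then, once.
The state is a dict: "t": time; "joints": joint angles; "dq": joint speeds; "tau": joint torques, N m; "position": TCP position; "orientation": TCP orientation; "ft_force": force on the tool from outside, world axes, zero at the start; "torque": the same for the moment, N m; "gripper_width": opening from 0.0 (shut) to 1.0 (fully open); "gripper_force": force on a finger pad.
Only numpy, scipy, OpenCV 4.12 (cv2) and the standard library are available. Lean on these libraries where they do the work, as an engineer would, in place of code of your own. Each camera call takes 0.05 s, during which the arm holds its last target. There are 200 camera calls.

### The job

Slide the clear guard of the spring tester fully open and leave it open. Then draw the sliding leg out against its return spring until its pointer stands over the red flag on the scale, and while holding it there pinch the orange cam lever fully shut against the leg. Finish still holding: leg and shut lever gripped together between the fingers, pointer on the flag; leave everything else on the bench where it is.

Things in the scene. Friction and masses are not known exactly. Their poses are not given: they have to be found in the camera images.
- tester: Spring tester, bolted down: grey base plate 180 x 560 x 12 mm (y = -270 to +290), 15 mm wide guide rail along its middle (top 34 mm above the bench), guard tracks 24 mm high at x = +-76 mm, blue load-cell block 90 mm high at its +y end. Origin on the bench, on the rail's centre line. y = sliding direction of leg, flag and guard, x across, z up; leg, lever and guard entries use these axes
- guard (a joint): Guard: clear plastic tunnel, aluminium frame, 157 mm wide, 240 mm long, top 112 mm above the bench, ends open. Value in m: 0 = shut over the leg (spans the tester's y = -10 to 230 mm), grows as it slides towards -y, 0.24 = fully open at its stop (y = -250 to -10 mm). About 2.5 N of friction; stays where left. Starts at 0 to 0.03
- guard_handle (a point): Middle of the guard's black handle bar, on its top: bar 112 mm long in x, 14 mm wide in y, 12 mm high, its centre 150 mm above the bench; 30 mm of free space beneath it; posts at +-50 mm from the middle
- flag (a joint): Place of the red flag on the scale in m, 0 to 0.05, growing towards +y. It is stiff (8 N) and shows the wanted length: do not shift it
- mark (a point): Middle of the top of the red flag: red block 16 mm (x) by 8 mm (y) by 6 mm high on the white scale strip at the tester's x = -52 mm, top 18 mm above the bench
- leg: Sliding leg, one piece: grey saddle 36 mm wide at y = 0 to 40 mm, then an aluminium bar 20 mm wide (x = -10 to 10) and 36 mm high (z = 36 to 72) up to an upright steel end plate at y = 88 to 98 mm, z = 35 to 85. Origin on the bench under the rail's centre line at the saddle's rear face; at home it lies on the tester's origin. Slides 130 mm to +y
- leg_wing (a point): Middle of the inner (-y) face of the finger wing: the end plate juts out past the bar on the -x side only, to x = -53 mm. This point: leg's (-31, 88) mm, 60 mm high. A finger on the bar's -x side pushes it to +y to draw the leg. A return spring pulls to -y with 4.5 N at home to 6.5 N drawn out (friction under 1 N): with the lever open the leg runs home when let go
- leg_pointer (a point): Tip of the thin dark pointer on the saddle's -x side, at the leg's (-52, 20) mm, 24 mm above the bench, over the scale. On the mark its y in the tester's frame equals that of mark; at home it is 55 to 105 mm short of it (to -y)
- leg_grip (a point): Point of the leg midway between the bar's -x face (x = -10 mm) and the shut lever's outer face (x = 25 mm), at the leg's y = 80 mm, 54 mm above the bench: bar and shut lever together are 35 mm wide (in x) here. The bar's sides are free from y = 55 to 88 mm
- cam_lever (a joint): Angle of the orange cam lever in rad: 0 = fully shut (at its stop, along the bar), up to 0.75 = open; starts at 0.6 to 0.75. Turns on an upright pin on the leg at the leg's (21, 44) mm; arm 8 mm thick, 48 mm long from the pin, 41 to 71 mm above the bench. Stays where put; 2 to 4 N near the tip moves it; below about 0.4 rad its cam clamps the leg to the rail
- lever_tip (a point): Middle of the lever's tip, 48 mm from its pin, 56 mm above the bench. Shut: at the leg's (21, 92) mm, 7 mm of air between arm and bar, beside the end plate (which ends at x = 13 mm). Open it stands out to +x, its corner at most 57 mm from the rail's centre line
- tray: bystander: blue open tray 90 x 130 x 35 mm on the bench before the tester; origin under its middle
- spring_a: bystander: steel coil spring 62 mm long, 20 mm across, lying on the bench before the tester; origin under its middle
- length_rod: bystander: brass length rod 90 mm long with two black collars, 20 mm high, lying before the tester; origin under its middle
- caliper: bystander: digital caliper 190 mm long lying to the right of the robot; origin under its middle
- driver: bystander: blue screwdriver 200 mm long lying at the right; origin under its middle
- oil_can: bystander: yellow can 44 mm across, 140 mm high, standing at the right rear; origin under its middle
- scanner: bystander: hand scanner in its stand, 136 mm high, standing at the left rear; origin under its middle

How it is judged:
On the way, in this order (a step that is already met when the one before it is completed fails the run):
1. the guard is slid fully open (value of joint guard above 0.225 m), for 0.2 s.
2. the leg is drawn out and held with its pointer over the red flag, the cam lever still open (y of leg_pointer in the frame of mark between -0.004 and 0.004 m and value of joint cam_lever above 0.35 rad), for 0.2 s.
At the end, for the whole second after the job is handed in: Guard open by at least 225 of 240 mm; pointer within 4 mm of the red flag's middle, leg at rest; cam lever under 0.08 rad; leg and lever still between the fingers, pressed with more than 3 N, grasp point within 30 mm of leg_grip (value of joint guard above 0.225 m and y of leg_pointer in the frame of mark between -0.004 and 0.004 m and value of joint cam_lever below 0.08 rad and contact force between the fingers and leg above 3 N and distance between the grasp point and leg_grip below 0.03 m and linear speed of leg below 0.01 m/s); the arm keeps its last pose, push and grip.
It fails at once if the cam lever is shut while the leg is off its mark (lever under 0.35 rad with the pointer more than 6 mm from the flag's middle) (value of joint cam_lever below 0.35 rad and (y of leg_pointer in the frame of mark above 0.006 m or y of leg_pointer in the frame of mark below -0.006 m)).
It fails at once if the red flag is shifted by more than 3 mm (distance of mark from where it was at the start of the episode above 0.003 m).
It fails at once if a thing lying about is shifted by more than 20 mm (distance of any of tray, spring_a, length_rod, caliper, driver, oil_can, scanner from where it was at the start of the episode above 0.02 m).
It also fails if it takes over 48 s, if anything falls off the work surface, if the arm or the gripper's body presses on something with over 40 N, if the wrist force passes 120 N, or if a joint passes its speed limit or range.

## Working session

There is one attempt and no reset: what is moved stays moved. The work goes in short steps, Python scripts to look and compute and a shell command to move; the robot and the scene stay as the last step left them, time stands still between calls to the robot, and variables do not carry over. Pictures are saved under pics/ and viewed, at most 10 in all, crops included, and the job is handed in when it is done.

```bash
mkdir -p pics; ls; cat > h.py <<'E'
import numpy as np, cv2
from cell import manip, eyes, job
from scipy.spatial.transform import Rotation as Ro
def cam(n):
    c=eyes.camera_info(n); f=200/np.tan(np.radians(c["vfov"])/2)
    return c,f
def pose(s=None):
    s=s or manip.observe(); q=s["orientation"]
    return np.array(s["position"]),Ro.from_quat([q[1],q[2],q[3],q[0]]).as_matrix()
def Rt(n,s=None):
    c,f=cam(n)
    if n=="wrist":
        p,R=pose(s); T=np.eye(4);T[:3,:3]=R;T[:3,3]=p
        M=np.linalg.inv(T@np.array(c["mount"])); return M[:3,:3],M[:3,3],c,f
    return np.array(c["R"]),np.array(c["t"]),c,f
def ray(n,uv,z,s=None):
    R,t,c,f=Rt(n,s); d=R.T@np.array([(uv[0]-c["cx"])/f,(uv[1]-c["cy"])/f,1]); o=-R.T@t
    return o+d*(z-o[2])/d[2]
def proj(n,X,s=None):
    R,t,c,f=Rt(n,s); v=R@np.array(X)+t; return np.array([c["cx"]+f*v[0]/v[2],c["cy"]+f*v[1]/v[2]])
E
python3 - <<'E'
from h import *
for n in("scene","top","wrist"):
    print({k:np.round(v,3).tolist() if k!="lens" else v for k,v in eyes.camera_info(n).items() if not isinstance(v,str)})
    cv2.imwrite(f"pics/{n}0.png",eyes.grab_frame(n))
s=manip.observe();print(s["position"],pose(s)[1].round(3),manip.grasp_offset,s["gripper_width"])
E
```

```text
pics
{'vfov': 47.543, 'cx': 319.659, 'cy': 205.586, 'R': [[-0.061, 0.998, -0.022], [0.64, 0.023, -0.768], [-0.766, -0.061, -0.64]], 't': [0.09, -0.208, 1.959]}
{'vfov': 50.136, 'cx': 325.929, 'cy': 196.438, 'R': [[-0.113, -0.994, -0.004], [-0.974, 0.111, -0.199], [0.199, -0.018, -0.98]], 't': [-0.01, 0.462, 1.251]}
{'vfov': 60.438, 'cx': 316.034, 'cy': 199.519, 'mount': [[0.0, -0.957, -0.289, 0.079], [1.0, 0.0, 0.0, -0.0], [-0.0, -0.289, 0.957, -0.167], [0.0, 0.0, 0.0, 1.0]]}
[ 0.27357298 -0.58897324  0.21777988] [[ 0.907  0.421 -0.001]
 [ 0.421 -0.907  0.002]
 [-0.    -0.002 -1.   ]] 0.0188 1.00039388980481
```

View pics/top0.png

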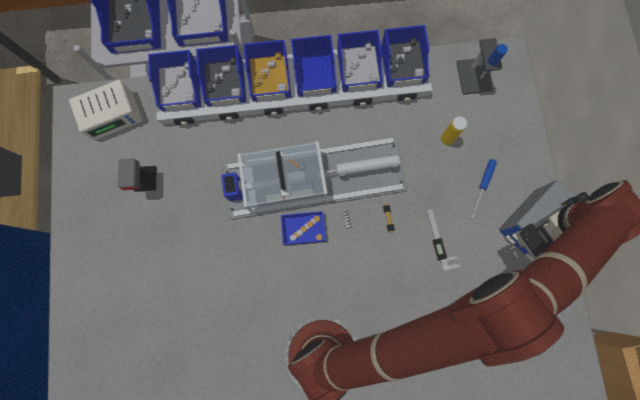

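View pics/scene0.png

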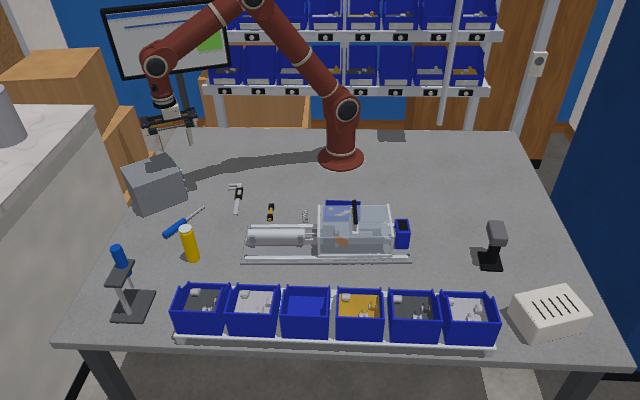

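The top view shows the tester at px (225–405, 140–217), with the blue load cell on the left (world +y). The guard is shut and its dark handle is near (282,173). I'll zoom in on the tester.

```bash
python3 - <<'E'
from h import *
a=cv2.imread("pics/top0.png")[128:228,215:415]
cv2.imwrite("pics/topc.png",cv2.resize(a,None,fx=4,fy=4,interpolation=cv2.INTER_CUBIC))
E
```

```text
(no output)
```

View pics/topc.png

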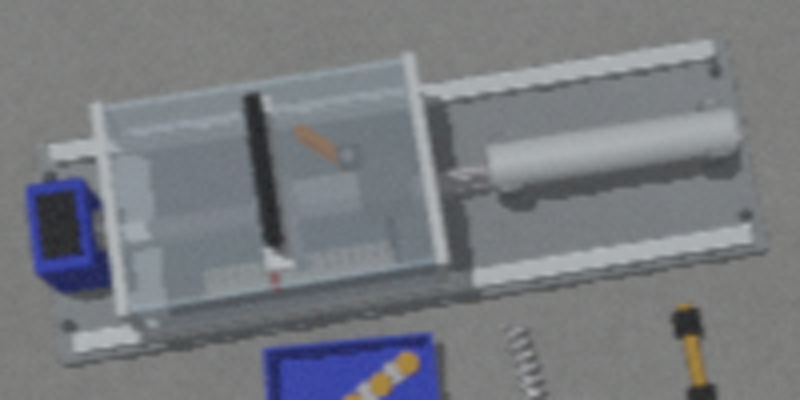

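The crop shows the plate corners at about (722,40), (767,250), (65,365) and (40,145). The handle bar runs from (252,95) to (272,248), the orange lever is at (315,143) and open, and the red flag is at (274,280).

```bash
cat >> h.py <<'E'
def load(): 
    d=np.load("tester.npz"); return d["o"],d["R"]
E
python3 - <<'E'
from h import *
from scipy.optimize import least_squares
C=lambda u,v:(215+u/4-.4,128+v/4-.4)
px=[(722,40),(767,250),(65,365),(40,145)]
W=np.array([ray("top",C(*p),.012)[:2] for p in px])
T=np.array([[90,-270],[-90,-270],[-90,290],[90,290]])/1e3
def r(p):
    c,s=np.cos(p[2]),np.sin(p[2]);return (T@np.array([[c,s],[-s,c]])+p[:2]-W).ravel()
s=least_squares(r,[.6,0,0]);print(s.x,(s.fun*1e3).round(1))
c,sn=np.cos(s.x[2]),np.sin(s.x[2]);R=np.array([[c,-sn],[sn,c]]);o=s.x[:2]
np.savez("tester.npz",o=o,R=R,yaw=s.x[2])
for n,p,z in [("bar",(252,97),.156),("bar",(272,248),.156),("flag",(274,280),.018),("gR",(410,55),.112),("gR",(445,262),.112),("gL",(95,105),.112),("gL",(122,312),.112),("ptr",(391,235),.024)]:
    w=ray("top",C(*p),z)[:2];print(n,w.round(4),((w-o)@R*1e3).round(1))
E
```

```text
[ 0.53131592 -0.04468367  0.04860188] [ 2.9 -5.2 -2.4 -3.9 -1.1  4.   0.6  5.1]
bar [0.5799 0.0613] [ 53.7 103.5]
bar [0.4692 0.0574] [-57.1 105. ]
flag [0.4755 0.0696] [-50.1 116.8]
gR [ 0.6132 -0.0539] [ 81.3 -13.1]
gR [ 0.4549 -0.062 ] [-77.2 -13.6]
gL [0.6013 0.1804] [ 80.8 221.4]
gL [0.4447 0.1723] [-75.9 220.9]
ptr [ 0.4994 -0.0245] [-30.8  21.8]
```

```bash
cat >> h.py <<'E'
def go(xt,yt,z,head):
    """tool-frame shift mm + rotvec to put the TCP at tester (mm) with tool x along tester heading (deg)"""
    o,R2=load(); p,R=pose(); w=np.append(o+R2@np.array([xt,yt])/1e3,z/1e3)
    a=np.arctan2(R2[1,0],R2[0,0])+np.radians(head); c,s=np.cos(a),np.sin(a)
    Rg=np.array([[c,s,0],[s,-c,0],[0,0,-1.]])
    print("shift",(R.T@(w-p)*1e3).round(1),"rot",Ro.from_matrix(R.T@Rg).as_rotvec().round(3))
def where():
    o,R2=load(); p,R=pose(); s=manip.observe()
    print("t",round(s["t"],2),"TCP tester",((p[:2]-o)@R2*1e3).round(1),round(p[2]*1e3,1),"F",np.round(s["ft_force"],1),"w",round(s["gripper_width"]*93,1),"gf",np.round(s["gripper_force"],1))
E
python3 -c "
from h import *
where();go(0,104,210,0)"
```

```text
t 0.15 TCP tester [-283.9 -531.1] 217.8 F [-0.1  0.7  0. ] w 93.0 gf 0.0
shift [ 502.2 -481.4    8.7] rot [-0.002  0.     0.386]
```

```bash
python3 -m pendant '[[30,-29,1,0,0,0.02,93],[60,-58,1,0,0,0.05,93],[90,-86,2,0,0,0.08,93],[120,-115,2,0,0,0.12,93],[150,-144,3,0,0,0.15,93],[180,-173,3,0,0,0.18,93],[210,-201,4,0,0,0.21,93],[240,-230,4,0,0,0.23,93],[270,-259,5,0,0,0.26,93],[300,-288,5,0,0,0.29,93]]' 20; python3 -c "
from h import *
where();go(0,104,210,0);print(manip.observe()['joints'])"
```

```text
t: 0.98
position: [0.4246, -0.2001, 0.2136]
orientation: [-0.0, 0.997, 0.072, -0.0]
ft_force: [0.8, -0.5, -0.7]
gripper_width: 0.999
gripper_force: 0.0
t 0.98 TCP tester [-114.2 -150. ] 213.6 F [ 0.8 -0.5 -0.7] w 92.9 gf 0.0
shift [ 137.6 -242.1    3.6] rot [-0.     0.     0.095]
[ 3.94364069e-01  3.44088657e-01 -7.38144921e-04  1.93231508e+00
  2.17425841e-04  8.65518888e-01 -1.03411576e+00]
```

```bash
python3 -m pendant '[[17,-30,0,0,0,0.012,60],[34,-60,1,0,0,0.024,60],[51,-90,1,0,0,0.036,60],[69,-121,2,0,0,0.048,60],[86,-151,2,0,0,0.06,60],[103,-182,3,0,0,0.072,60],[120,-212,3,0,0,0.084,60],[138,-242,4,0,0,0.095,60],[138,-242,4,0,0,0.095,60],[138,-242,4,0,0,0.095,60]]'; python3 -c "
from h import *
where();cv2.imwrite('pics/w1.png',eyes.grab_frame('wrist'));
o,R=load()
for x,y,z in [(50,104,156),(-50,104,156),(-52,117,18),(-52,20,24)]: print(proj('wrist',[*(o+R@np.array([x,y])/1e3),z/1e3]).round(1))"
```

```text
t: 1.82
position: [0.5261, 0.06, 0.2092]
orientation: [-0.0, 1.0, 0.028, -0.0]
ft_force: [-0.2, -0.3, 0.8]
gripper_width: 0.645
gripper_force: 0.0
t 1.82 TCP tester [-1.000e-01  1.048e+02] 209.2 F [-0.2 -0.3  0.8] w 60.0 gf 0.0
[312.9 142.3]
[312.8 281.5]
[302.  218.5]
[390.6 220.6]
```

View pics/w1.png

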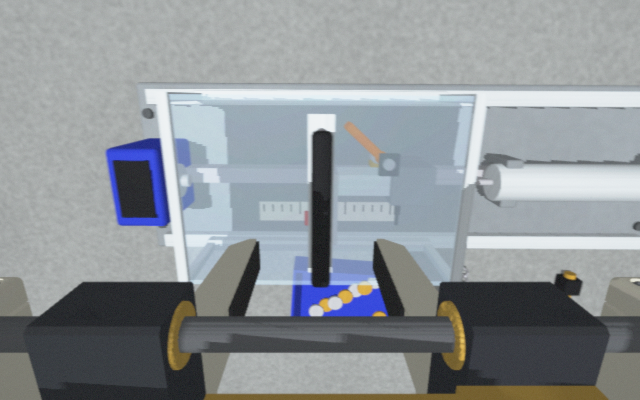

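The wrist view shows the handle bar at col 321, rows 130–286, with the fingers straddling it at 258 and 375. The red flag is at (308,217) and the pointer at about (397,215). Everything sits about 6 mm towards -y of my estimate, so I'll correct the origin and go down onto the bar.

```bash
python3 -m pendant '[[0,5,15,0,0,0,60],[0,5,38,0,0,0,60],[0,5,60,0,0,0,60],[0,5,76,0,0,0,60],[0,5,76,0,0,0,20],[0,5,76,0,0,0,8],[0,5,76,0,0,0,5],[0,5,76,0,0,0,5],[0,5,76,0,0,0,5],[0,5,76,0,0,0,5]]' 20; python3 -c "
from h import *
d=dict(np.load('tester.npz'));d['o']=d['o']+d['R']@np.array([0,-.006]);np.savez('tester.npz',**d)
where()"
```

```text
t: 2.7
position: [0.5269, 0.0523, 0.1346]
orientation: [-0.0, 1.0, 0.025, 0.001]
ft_force: [-0.7, -0.2, 0.7]
gripper_width: 0.265
gripper_force: 0.7
t 2.7 TCP tester [  0.3 103.1] 134.6 F [-0.7 -0.2  0.7] w 24.7 gf 0.7
```

```bash
python3 -m pendant '[[0,0,0,0,0,0,5],[0,0,0,0,0,0,5],[0,0,0,0,0,0,5],[0,0,0,0,0,0,5]]' 20; python3 -m pendant '[[0,10,0,0,0,0,5],[0,30,0,0,0,0,5],[0,55,0,0,0,0,5],[0,80,0,0,0,0,5],[0,105,0,0,0,0,5],[0,130,0,0,0,0,5],[0,155,0,0,0,0,5],[0,180,0,0,0,0,5],[0,200,0,0,0,0,5],[0,215,0,0,0,0,5]]'; python3 -c "
from h import *
where()"
```

```text
t: 3.03
position: [0.5269, 0.0533, 0.1345]
orientation: [-0.001, 1.0, 0.025, 0.001]
ft_force: [-1.3, 3.8, 6.0]
gripper_width: 0.151
gripper_force: 20.0
t: 3.87
position: [0.5378, -0.164, 0.1345]
orientation: [0.0, 1.0, 0.024, 0.001]
ft_force: [0.2, 3.3, 4.9]
gripper_width: 0.146
gripper_force: 20.0
t 3.87 TCP tester [   0.7 -113.5] 134.5 F [0.2 3.3 4.9] w 13.6 gf 20.0
```

```bash
python3 -m pendant '[[0,5,0,0,0,0,5],[0,9,0,0,0,0,5],[0,13,0,0,0,0,5],[0,17,0,0,0,0,5],[0,19,0,0,0,0,5],[0,19,0,0,0,0,5]]'; python3 -c "
from h import *
where()"
```

```text
t: 4.37
position: [0.5384, -0.1758, 0.1345]
orientation: [-0.004, 1.0, 0.027, -0.0]
ft_force: [-1.3, 8.4, 9.4]
gripper_width: 0.147
gripper_force: 20.0
t 4.37 TCP tester [   0.7 -125.3] 134.5 F [-1.3  8.4  9.4] w 13.6 gf 20.0
```

```bash
python3 -m pendant '[[0,-3,0,0,0,0,50],[0,-6,0,0,0,0,60],[0,-6,0,0,0,0,60],[0,-6,0,0,0,0,60],[0,-6,-20,0,0,0,60],[0,-6,-50,0,0,0,60],[0,-6,-75,0,0,0,60],[0,-30,-75,0,0,0,60],[0,-60,-75,0,0,0,60],[0,-95,-75,0,0,0,60]]'; python3 -m pendant '[[0,-30,0,0,0,0,60],[0,-60,0,0,0,0,60],[0,-85,0,0,0,0,60],[0,-100,0,0,0,0,60],[0,-100,0,0,0,0,60],[0,-100,0,0,0,0,60]]'; python3 -c "
from h import *
where();p,R=pose();np.savez('pw2.npz',p=p,R=R);cv2.imwrite('pics/w2.png',eyes.grab_frame('wrist'))"
```

```text
t: 5.2
position: [0.5332, -0.0887, 0.2089]
orientation: [0.001, 1.0, 0.022, 0.0]
ft_force: [0.7, -0.2, -0.1]
gripper_width: 0.643
gripper_force: 0.0
t: 5.7
position: [0.5283, 0.0129, 0.2085]
orientation: [0.001, 1.0, 0.025, -0.0]
ft_force: [0.0, -0.5, -0.3]
gripper_width: 0.646
gripper_force: 0.0
t 5.7 TCP tester [-0.3 63.6] 208.5 F [ 0.  -0.5 -0.3] w 60.1 gf 0.0
```

View pics/w2.png

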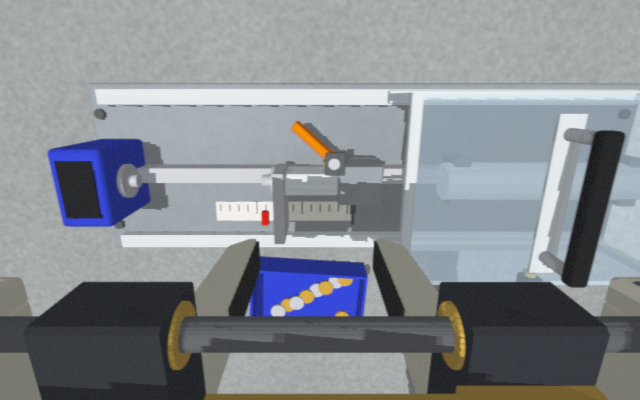

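The guard is open, with its handle at (595,210). The red flag is at (265,217), the leg's end plate at cols 273–286, the lever runs from pin (334,163) to tip (297,125), and the pointer is near (350,215). I'll zoom in to place the pointer and plate.

```bash
python3 - <<'E'
from h import *
a=cv2.imread("pics/w2.png")
cv2.imwrite("pics/w2c.png",cv2.resize(a[110:250,230:430],None,fx=4,fy=4,interpolation=cv2.INTER_CUBIC))
b=a.astype(int)
def cen(m): 
    n,l,s,c=cv2.connectedComponentsWithStats(m.astype(np.uint8)); i=1+np.argmax(s[1:,4]); return c[i],s[i]
f=cen((b[...,2]>150)&(b[...,1]<80)&(b[...,0]<80)); print("flag",f)
print("lever",cen((b[...,2]>180)&(b[...,1]>80)&(b[...,1]<160)&(b[...,0]<80)&(np.arange(400)[:,None]<200)))
o,R=load()
w=ray("wrist",f[0],.018)[:2];print("flag tester",((w-o)@R*1e3).round(1))
for x,y,z in [(-52,20,24),(-53,88,85),(-53,98,85),(13,88,85),(13,98,85),(21,44,71),(-90,-270,12),(-90,290,12),(90,290,12),(76,290,24)]: print((x,y,z),proj("wrist",[*(o+R@np.array([x,y])/1e3),z/1e3]).round(1))
E
```

```text
flag (array([264.69620253, 218.06329114]), array([262, 212,   7,  13,  79], dtype=int32))
lever (array([309.28650138, 139.38292011]), array([292, 123,  37,  35, 363], dtype=int32))
flag tester [-50.6 118. ]
(-52, 20, 24) [353.9 221. ]
(-53, 88, 85) [287.2 245.3]
(-53, 98, 85) [276.3 245.3]
(13, 88, 85) [285.3 175.2]
(13, 98, 85) [273.7 175.2]
(21, 44, 71) [335.4 163. ]
(-90, -270, 12) [602.2 248. ]
(-90, 290, 12) [117.8 248.6]
(90, 290, 12) [87.7 84. ]
(76, 290, 24) [82.7 98.7]
```

View pics/w2c.png

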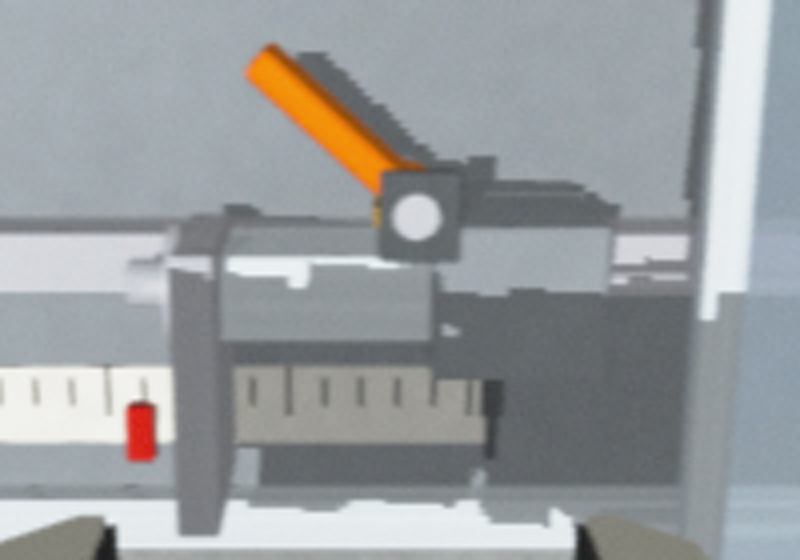

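```bash
python3 -m pendant '[[0,0,0,0,0,-0.12,93],[0,0,0,0,0,-0.24,93],[0,0,0,0,0,-0.36,93],[0,0,0,0,0,-0.48,93],[0,0,0,0,0,-0.6,93],[0,0,0,0,0,-0.72,93],[0,0,0,0,0,-0.84,93],[0,0,0,0,0,-0.96,93],[0,0,0,0,0,-1.08,93],[0,0,0,0,0,-1.2,93]]'; python3 -m pendant '[[0,0,0,0,0,-0.12,93],[0,0,0,0,0,-0.24,93],[0,0,0,0,0,-0.37,93],[0,0,0,0,0,-0.37,93],[0,0,0,0,0,-0.37,93]]';python3 -c "
from h import *
d=dict(np.load('tester.npz'));d['o']=d['o']+d['R']@np.array([0,.00125]);np.savez('tester.npz',**d)
where();go(31,71,36,90);print(np.round(manip.observe()['joints'],2))"
```

```text
t: 6.58
position: [0.5285, 0.01, 0.2084]
orientation: [0.001, 0.811, 0.585, -0.001]
ft_force: [-0.3, 0.1, -0.2]
gripper_width: 1.0
gripper_force: 0.0
t: 7.0
position: [0.5284, 0.0109, 0.2083]
orientation: [0.0, 0.692, 0.722, -0.0]
ft_force: [0.2, -0.3, 0.3]
gripper_width: 0.999
gripper_force: 0.0
t 7.0 TCP tester [-0.2 60.4] 208.3 F [ 0.2 -0.3  0.3] w 92.9 gf 0.0
shift [ 11.   31.2 172.3] rot [-0.001  0.001 -0.006]
[ 0.27  0.48 -0.49  1.78  0.27  0.95 -0.29]
```

```bash
python3 -m pendant '[[3,10,10,0,0,0,93],[7,20,35,0,0,0,93],[11,31,60,0,0,0,93],[11,31,90,0,0,0,93],[11,31,110,0,0,0,93],[11,31,130,0,0,0,93],[11,31,145,0,0,0,93],[11,31,160,0,0,0,93],[11,31,172,0,0,0,93],[11,31,172,0,0,0,93]]'; python3 -c "
from h import *
where();go(31,80,36,90)"
```

```text
t: 7.83
position: [0.5572, 0.0246, 0.0343]
orientation: [-0.001, 0.691, 0.723, -0.002]
ft_force: [-0.4, 0.6, -0.7]
gripper_width: 0.999
gripper_force: 0.0
t 7.83 TCP tester [29.2 72.7] 34.3 F [-0.4  0.6 -0.7] w 92.9 gf 0.0
shift [ 7.3  1.7 -1.7] rot [-0.005  0.001 -0.002]
```

```bash
python3 -m pendant '[[3,0,-1,0,0,0,93],[6,1,-2,0,0,0,93],[9,1,-2,0,0,0,93],[12,1,-2,0,0,0,93],[15,1,-2,0,0,0,93],[18,1,-2,0,0,0,93],[18,1,-2,0,0,0,93],[18,1,-2,0,0,0,93]]'; python3 -c "
from h import *
where();p,R=pose();cv2.imwrite('pics/w3.png',eyes.grab_frame('wrist'))"
```

```text
t: 8.5
position: [0.5602, 0.042, 0.0399]
orientation: [0.002, 0.69, 0.724, -0.0]
ft_force: [2.0, -4.4, 3.8]
gripper_width: 1.002
gripper_force: 2.5
t 8.5 TCP tester [33. 90.] 39.9 F [ 2.  -4.4  3.8] w 93.2 gf 2.5
```

View pics/w3.png

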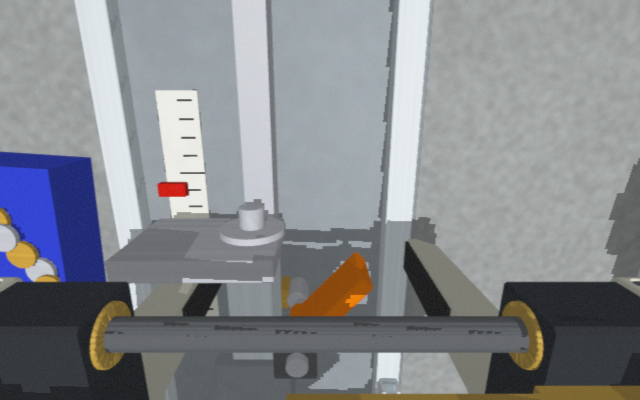

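The finger is pressing on the wing (about 4.4 N) and the lever is still open. The flag is at (173,189) and the plate's top face spans rows ~255–280. I'll measure the plate and flag in this view.

```bash
cat > m.py <<'E'
from h import *
import sys
def meas(img,cols):
    b=img.astype(int);o,R=load();T=lambda uv,z:((ray("wrist",uv,z)[:2]-o)@R*1e3).round(1)
    m=((b[...,2]>150)&(b[...,1]<80)&(b[...,0]<80)).astype(np.uint8)
    n,l,s,c=cv2.connectedComponentsWithStats(m); i=1+np.argmax(s[1:,4])
    print("flag px",c[i].round(1),s[i],"tester",T(c[i],.018))
    g=cv2.cvtColor(img,cv2.COLOR_BGR2GRAY).astype(int)
    for u in cols:
        p=g[:,u-3:u+4].mean(1); d=np.diff(p); e=[k for k in range(200,310) if abs(d[k])>6]
        print(u,[(k,int(d[k]),T((u,k+.5),.085)[1]) for k in e])
E
python3 -c "
from m import *
meas(cv2.imread('pics/w3.png'),[150,170,190,210])"
```

```text
flag px [171.4 189.4] [158 183  28  14 347] tester [-50.7 119.1]
150 [(219, -15, np.float64(125.6)), (227, -10, np.float64(122.4)), (283, 6, np.float64(98.4))]
170 [(214, -7, np.float64(127.6)), (217, -27, np.float64(126.4)), (218, -10, np.float64(126.0)), (228, -8, np.float64(121.9)), (229, -10, np.float64(121.5))]
190 [(204, -49, np.float64(131.5)), (205, -42, np.float64(131.1)), (206, 66, np.float64(130.7)), (207, 27, np.float64(130.3)), (211, -39, np.float64(128.8)), (212, -35, np.float64(128.4)), (213, -6, np.float64(128.0)), (217, -12, np.float64(126.4)), (218, -11, np.float64(126.0)), (230, -10, np.float64(121.1)), (257, -6, np.float64(109.8)), (258, -8, np.float64(109.4)), (277, 28, np.float64(101.1)), (278, 40, np.float64(100.6)), (281, -17, np.float64(99.3)), (282, -33, np.float64(98.8)), (292, -11, np.float64(94.3)), (293, -11, np.float64(93.8)), (295, -11, np.float64(92.9)), (296, -8, np.float64(92.4)), (297, -9, np.float64(92.0)), (299, -8, np.float64(91.0)), (302, -6, np.float64(89.6))]
210 [(209, -8, np.float64(129.6)), (212, -39, np.float64(128.4)), (213, -7, np.float64(128.0)), (217, 7, np.float64(126.4)), (277, 10, np.float64(101.1)), (278, 56, np.float64(100.6)), (279, 11, np.float64(100.2)), (281, -22, np.float64(99.3)), (282, -93, np.float64(98.8)), (283, -45, np.float64(98.4)), (298, 6, np.float64(91.5)), (300, 9, np.float64(90.6)), (302, 9, np.float64(89.6)), (303, 8, np.float64(89.2)), (304, 9, np.float64(88.7)), (305, 7, np.float64(88.2)), (307, -33, np.float64(87.3)), (309, 59, np.float64(86.3))]
```

```bash
python3 -m pendant '[[6,0,0,0,0,0,93],[15,0,0,0,0,0,93],[25,0,0,0,0,0,93],[35,0,0,0,0,0,93],[45,0,0,0,0,0,93],[55,0,0,0,0,0,93],[65,0,0,0,0,0,93],[73,0,0,0,0,0,93],[78,0,0,0,0,0,93],[80,0,0,0,0,0,93]]'; python3 -m pendant '[[0,0,0,0,0,0,93],[0,0,0,0,0,0,93]]'; python3 -c "
from h import *
where();go(32,177,39,90)"
```

```text
t: 9.38
position: [0.556, 0.1222, 0.0397]
orientation: [0.002, 0.689, 0.724, -0.0]
ft_force: [1.1, -6.6, 5.0]
gripper_width: 1.001
gripper_force: 3.4
t: 9.55
position: [0.556, 0.1221, 0.0397]
orientation: [0.002, 0.69, 0.724, -0.0]
ft_force: [0.8, -4.4, 4.4]
gripper_width: 0.995
gripper_force: 2.5
t 9.55 TCP tester [ 32.8 170.1] 39.7 F [ 0.8 -4.4  4.4] w 92.6 gf 2.5
shift [ 6.9 -0.8  0.7] rot [ 0.002  0.003 -0.   ]
```

```bash
python3 -m pendant '[[3,0,0,0,0,0,93],[5,0,0,0,0,0,93],[7,0,0,0,0,0,93],[7,0,0,0,0,0,93],[7,0,0,0,0,0,93]]'; python3 -c "
from m import *
where();w=eyes.grab_frame('wrist');cv2.imwrite('pics/w4.png',w);t=eyes.grab_frame('top');cv2.imwrite('pics/t4.png',t);s=eyes.grab_frame('scene');cv2.imwrite('pics/s4.png',s)
meas(w,[150,170,190,210])
o,R=load();u=proj('top',[*(o+R@np.array([-52,117])/1e3),.018]);v=proj('scene',[*(o+R@np.array([-52,117])/1e3),.018]);print(u,v)
def crop(a,u,h,f): x,y=u.astype(int); return cv2.resize(a[y-h:y+h,x-h:x+h],(f,f),interpolation=cv2.INTER_CUBIC)
c=np.vstack([np.hstack([crop(t,u,25,300),crop(s,v,25,300)])])
cv2.imwrite('pics/c4.png',np.vstack([c,cv2.resize(w[200:400,100:500],(600,300))]))"
```

```text
t: 9.97
position: [0.5557, 0.1283, 0.0396]
orientation: [0.002, 0.69, 0.724, -0.001]
ft_force: [1.2, -5.4, 4.2]
gripper_width: 1.003
gripper_force: 2.9
t 9.97 TCP tester [ 32.7 176.3] 39.6 F [ 1.2 -5.4  4.2] w 93.3 gf 2.9
flag px [343.5 278.8] [343 277   3   5   6] tester [ 48.2 148.3]
150 [(219, -18, np.float64(212.0)), (228, -7, np.float64(208.4)), (283, 12, np.float64(184.9))]
170 [(214, -17, np.float64(214.0)), (217, -7, np.float64(212.8)), (229, -16, np.float64(208.0))]
190 [(211, -21, np.float64(215.2)), (212, -37, np.float64(214.8)), (213, -7, np.float64(214.4)), (217, 13, np.float64(212.8)), (218, 13, np.float64(212.4)), (231, -13, np.float64(207.2)), (259, -11, np.float64(195.4)), (277, 13, np.float64(187.5)), (278, 67, np.float64(187.1)), (282, -51, np.float64(185.3)), (283, -15, np.float64(184.9)), (290, -6, np.float64(181.7)), (291, -6, np.float64(181.2)), (292, -9, np.float64(180.8)), (293, -9, np.float64(180.3)), (294, -8, np.float64(179.8)), (295, -9, np.float64(179.4)), (296, -11, np.float64(178.9)), (297, -7, np.float64(178.5)), (299, -6, np.float64(177.5)), (300, -8, np.float64(177.1))]
210 [(212, -37, np.float64(214.8)), (213, -26, np.float64(214.4)), (217, 12, np.float64(212.8)), (218, 14, np.float64(212.4)), (260, -7, np.float64(195.0)), (278, 13, np.float64(187.1)), (279, 65, np.float64(186.6)), (281, -9, np.float64(185.7)), (282, -85, np.float64(185.3)), (283, -68, np.float64(184.8)), (284, -18, np.float64(184.4)), (299, 10, np.float64(177.5)), (300, 9, np.float64(177.1)), (301, 6, np.float64(176.6)), (302, -15, np.float64(176.1)), (303, -7, np.float64(175.7)), (304, 34, np.float64(175.2)), (305, 26, np.float64(174.7)), (306, 12, np.float64(174.2)), (307, 9, np.float64(173.8)), (308, 9, np.float64(173.3)), (309, 9, np.float64(172.8))]
[284.6477341  197.94309164] [355.70780204 229.43219193]
```

View pics/c4.png

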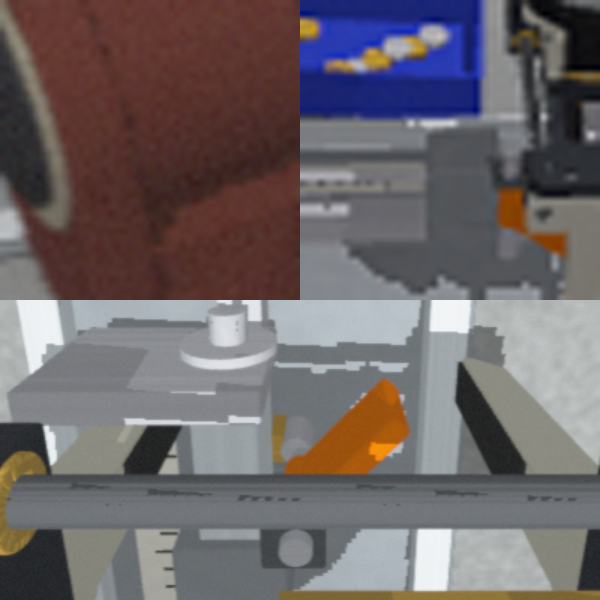

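The flag and pointer are hidden behind the finger and rod in this view. The plate measurement matches the TCP travel (86.4 against 86.3 mm), leaving about 1 mm to go. I'll work out which nearby tool offset would show the pointer.

```bash
python3 -c "
from h import *
o,R=load();s=manip.observe();P=np.array(s['position']).copy()
for dx in(0,-15,-28):
  for dz in (0,15,25):
    q=dict(s);q['position']=P+np.append(R@np.array([dx,1])/1e3,dz/1e3)
    print(dx,dz,[proj('wrist',[*(o+R@np.array([x,y])/1e3),z],q).round(0) for x,y,z in((-52,117,.024),(-52,113,.018),(-52,121,.018))])"
```

```text
0 0 [array([183., 330.]), array([187., 329.]), array([186., 318.])]
0 15 [array([192., 315.]), array([195., 315.]), array([194., 304.])]
0 25 [array([197., 306.]), array([200., 306.]), array([199., 296.])]
-15 0 [array([207., 330.]), array([211., 329.]), array([209., 318.])]
-15 15 [array([214., 315.]), array([217., 315.]), array([216., 304.])]
-15 25 [array([218., 306.]), array([221., 306.]), array([220., 296.])]
-28 0 [array([228., 330.]), array([231., 329.]), array([230., 318.])]
-28 15 [array([233., 315.]), array([236., 315.]), array([235., 304.])]
-28 25 [array([237., 306.]), array([239., 306.]), array([238., 296.])]
```

```bash
python3 -m pendant '[[1,-5,-5,0,0,0,93],[1,-10,-10,0,0,0,93],[1,-15,-16,0,0,0,93],[1,-17,-22,0,0,0,93],[1,-17,-22,0,0,0,93],[1,-17,-22,0,0,0,93]]'; python3 -c "
from m import *
where();w=eyes.grab_frame('wrist');cv2.imwrite('pics/w5.png',w)
o,R=load();print([proj('wrist',[*(o+R@np.array([x,y])/1e3),z]).round(1) for x,y,z in((-52,117,.024),(-52,113,.018),(-52,121,.018))])
cv2.imwrite('pics/w5c.png',cv2.resize(w[240:340,140:300],(800,500),interpolation=cv2.INTER_CUBIC))"
```

```text
t: 10.62
position: [0.5368, 0.1276, 0.0611]
orientation: [0.001, 0.69, 0.724, -0.003]
ft_force: [-0.2, -6.5, 3.7]
gripper_width: 0.999
gripper_force: 3.2
t 10.62 TCP tester [ 13.8 176.6] 61.1 F [-0.2 -6.5  3.7] w 92.9 gf 3.2
[array([222.6, 307.8]), array([225.3, 307.6]), array([224.4, 297.7])]
```

View pics/w5c.png

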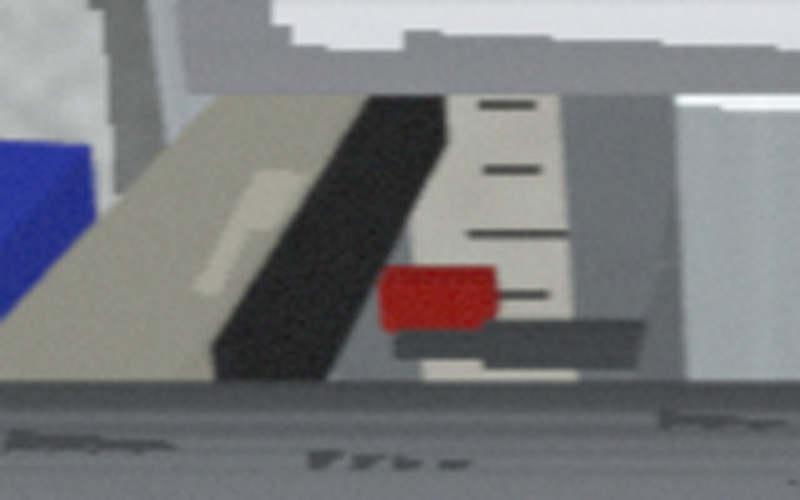

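The flag is at crop (380–497, 265–330), i.e. px rows 293–306. The dark pointer lies just below it at crop rows ~330–360, nearly aligned. I'll get exact profiles.

```bash
python3 -c "
from m import *
w=cv2.imread('pics/w5.png');o,R=load();T=lambda u,v,z:((ray('wrist',(u,v),z)[:2]-o)@R*1e3).round(1)[1]
for r in range(289,317): print(r,w[r,226:230].mean(0).round().astype(int),w[r,255:259].mean(0).round().astype(int),[T(228,r,z) for z in(.012,.018,.024,.027)])"
```

```text
289 [167 174 174] [114 110 105] [np.float64(124.3), np.float64(128.0), np.float64(131.7), np.float64(133.5)]
290 [167 174 174] [114 110 106] [np.float64(123.5), np.float64(127.2), np.float64(130.9), np.float64(132.8)]
291 [167 175 174] [114 111 106] [np.float64(122.6), np.float64(126.4), np.float64(130.1), np.float64(132.0)]
292 [158 166 169] [114 111 106] [np.float64(121.8), np.float64(125.6), np.float64(129.4), np.float64(131.3)]
293 [ 72  76 136] [114 110 106] [np.float64(121.0), np.float64(124.8), np.float64(128.6), np.float64(130.5)]
294 [ 23  26 128] [116 113 108] [np.float64(120.2), np.float64(124.0), np.float64(127.8), np.float64(129.7)]
295 [ 25  28 130] [113 111 106] [np.float64(119.4), np.float64(123.2), np.float64(127.0), np.float64(129.0)]
296 [ 28  30 134] [113 110 106] [np.float64(118.5), np.float64(122.4), np.float64(126.3), np.float64(128.2)]
297 [ 26  30 140] [114 111 106] [np.float64(117.7), np.float64(121.6), np.float64(125.5), np.float64(127.4)]
298 [ 24  28 140] [114 111 105] [np.float64(116.9), np.float64(120.8), np.float64(124.7), np.float64(126.7)]
299 [ 24  
[... 1200 characters left out ...]
.8), np.float64(111.0), np.float64(115.2), np.float64(117.3)]
311 [88 88 86] [74 71 69] [np.float64(106.0), np.float64(110.2), np.float64(114.4), np.float64(116.5)]
312 [156 163 164] [72 70 67] [np.float64(105.1), np.float64(109.4), np.float64(113.6), np.float64(115.7)]
313 [162 170 170] [79 76 74] [np.float64(104.3), np.float64(108.6), np.float64(112.8), np.float64(114.9)]
314 [164 171 173] [112 110 107] [np.float64(103.4), np.float64(107.7), np.float64(112.0), np.float64(114.2)]
315 [158 166 166] [115 114 109] [np.float64(102.6), np.float64(106.9), np.float64(111.2), np.float64(113.4)]
316 [104 106 105] [85 84 81] [np.float64(101.7), np.float64(106.1), np.float64(110.4), np.float64(112.6)]
```

```bash
python3 -m pendant '[[1,5,6,0,0,0,93],[1.5,10,12,0,0,0,93],[1.5,15,18,0,0,0,93],[1.5,17,22,0,0,0,93],[1.5,17,22,0,0,0,93],[1.5,17,22,0,0,0,93]]'; python3 -c "
from h import *
where()"
```

```text
t: 11.17
position: [0.5536, 0.1299, 0.038]
orientation: [0.001, 0.69, 0.724, -0.003]
ft_force: [1.1, -5.9, -2.2]
gripper_width: 1.0
gripper_force: 3.0
t 11.17 TCP tester [ 30.8 178. ] 38.0 F [ 1.1 -5.9 -2.2] w 93.0 gf 3.0
```

```bash
python3 -m pendant '[[0,0,0,0,0,0,93],[0,0,0,0,0,0,93],[0,0,0,0,0,0,86],[0,-3,0,0,0,0,80],[0,-5,0,0,0,0,75],[0,-8,0,0,0,0,70],[0,-10,0,0,0,0,66],[0,-11.5,0,0,0,0,63],[0,-13,0,0,0,0,60],[0,-13,0,0,0,0,60]]' 25; python3 -c "
from h import *
where()"
```

```text
t: 12.0
position: [0.5385, 0.1293, 0.0379]
orientation: [-0.0, 0.69, 0.724, -0.004]
ft_force: [-2.3, -7.4, -0.0]
gripper_width: 0.653
gripper_force: 4.0
t 12.0 TCP tester [ 15.6 178.1] 37.9 F [-2.3 -7.4 -0. ] w 60.7 gf 4.0
```

```bash
python3 -m pendant '[[0,0,0,0,0,0,57],[0,-1,0,0,0,0,54],[0,-2,0,0,0,0,51],[0,-3.5,0,0,0,0,48],[0,-5,0,0,0,0,45],[0,-6.5,0,0,0,0,42],[0,-7.5,0,0,0,0,40],[0,-7.5,0,0,0,0,40]]' 25; python3 -c "
from h import *
where()"
```

```text
t: 12.67
position: [0.5308, 0.1289, 0.0379]
orientation: [-0.0, 0.69, 0.724, -0.004]
ft_force: [-3.1, -6.4, 0.2]
gripper_width: 0.438
gripper_force: 5.2
t 12.67 TCP tester [  7.9 178.1] 37.9 F [-3.1 -6.4  0.2] w 40.7 gf 5.2
```

```bash
python3 -m pendant '[[0,0,0,0,0,0,38],[0,0,0,0,0,0,36],[0,0,0,0,0,0,34],[0,0,0,0,0,0,30],[0,0,0,0,0,0,25],[0,0,0,0,0,0,25],[0,0,0,0,0,0,25],[0,0,0,0,0,0,25],[0,0,0,0,0,0,25],[0,0,0,0,0,0,25]]' 25; python3 -c "
from m import *
where();w=eyes.grab_frame('wrist');cv2.imwrite('pics/w6.png',w);meas(w,[190])"
```

```text
t: 13.5
position: [0.5332, 0.1291, 0.038]
orientation: [0.001, 0.69, 0.724, -0.002]
ft_force: [0.6, -6.4, -3.1]
gripper_width: 0.372
gripper_force: 26.1
t 13.5 TCP tester [ 10.4 178.2] 38.0 F [ 0.6 -6.4 -3.1] w 34.6 gf 26.1
flag px [336.  292.5] [336 292   1   2   2] tester [ 21.2 141.6]
190 [(228, -7, np.float64(210.9)), (229, -25, np.float64(210.5)), (244, -9, np.float64(204.4)), (280, -21, np.float64(189.0)), (281, -50, np.float64(188.5)), (282, -13, np.float64(188.1))]
```

View pics/w6.png

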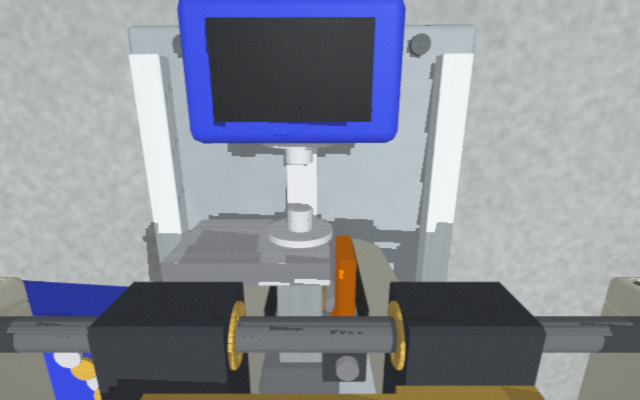

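The lever lies shut along the bar at (345,275). The opening is 34.6 mm, the grip is 26 N, and the leg is at the planned place, so I'm handing in.

```bash
python3 -c "
from cell import job
print(job.close_job())"
```

```text
the job is handed in; nothing more can be done
None
```

I handed the job in without seeing the verdict. The guard is open at its stop, and by my last measurement the pointer is within about 1 mm of the red flag. The leg and shut lever are held together at 26 N.

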